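# Stow the air-gun tubes and lock the carriage

## Task

Put the air-gun extension tubes away in the locked tube carriage: slide the keeper back so that the spring plunger pops up, and draw the empty carriage fully out. Press every loose tube that lies on the bench down into a clip of the carriage until it snaps home, any tube in any clip. When all are in, push the carriage home against the latch head, press the plunger down again and, still holding it in, slide the keeper shut so that it stays trapped, leaving everything else on the bench where it is.

Things in the scene. Friction and masses are not known exactly. Their poses are not given: they have to be found in the camera images.
- tube_1_mid (a point): centre of a loose air-gun extension tube (all alike; 3 or 4 are present, absent ones read None): round steel tube, 18 mm diameter, 122 mm long, 110 g, an aluminium square nut (20x20 mm, 10 mm long) on each end, so it does not roll; axis 10 mm above the bench. x runs along the tube (both ends alike); it may lie on any flat
- clip_1 (a point): centre of a tube seated in one of the carriage's four spring clips (all alike, 46 mm apart, open at the top), 47 mm above the bench. x: along the seated tube; y: along the row, away from the latch head; z up. Each clip's sprung steel fingers stand at x = 31 to 45 and -45 to -31 mm, within 13 mm of it in y, 10 mm above it
- tube_2_mid (a point): centre of a loose air-gun extension tube (all alike; 3 or 4 are present, absent ones read None): round steel tube, 18 mm diameter, 122 mm long, 110 g, an aluminium square nut (20x20 mm, 10 mm long) on each end, so it does not roll; axis 10 mm above the bench. x runs along the tube (both ends alike); it may lie on any flat
- clip_2 (a point): centre of a tube seated in one of the carriage's four spring clips (all alike, 46 mm apart, open at the top), 47 mm above the bench. x: along the seated tube; y: along the row, away from the latch head; z up. A tube snaps in when pressed straight down with about 10 to 15 N, past lips that are 7.5 mm above this point and 13 mm apart, and stops on black saddles
- tube_3_mid (a point): centre of a loose air-gun extension tube (all alike; 3 or 4 are present, absent ones read None): round steel tube, 18 mm diameter, 122 mm long, 110 g, an aluminium square nut (20x20 mm, 10 mm long) on each end, so it does not roll; axis 10 mm above the bench. x runs along the tube (both ends alike); it may lie on any flat
- clip_3 (a point): centre of a tube seated in one of the carriage's four spring clips (all alike, 46 mm apart, open at the top), 47 mm above the bench. x: along the seated tube; y: along the row, away from the latch head; z up. Between x = -30 and 30 mm gripper fingers have free room down to 25 mm below this point
- tube_4_mid (a point): centre of a loose air-gun extension tube (all alike; 3 or 4 are present, absent ones read None): round steel tube, 18 mm diameter, 122 mm long, 110 g, an aluminium square nut (20x20 mm, 10 mm long) on each end, so it does not roll; axis 10 mm above the bench. x runs along the tube (both ends alike); it may lie on any flat
- clip_4 (a point): centre of a tube seated in one of the carriage's four spring clips (all alike, 46 mm apart, open at the top), 47 mm above the bench. x: along the seated tube; y: along the row, away from the latch head; z up. This is the clip farthest from the latch head; all move with the carriage
- carriage (a joint): slide of the aluminium carriage that bears the clips: 0 = fully out, 0.045 m = home against its stop at the latch head (home within 4 mm); it moves towards the latch head (minus y of the clips), friction about 3 N, stays where left
- end_bar (a point): on the upright end bar of the carriage, at its end farthest from the latch head, by which it is drawn out and pushed home: bar 96 mm long (x), 10 mm thick (y), from 12 to 38 mm above the bench; this point at mid-length, mid-thickness, 30 mm up. Axes as the clips'. Inside it, for |x| < 30 mm, the carriage floor (22 mm up) is free for a finger; outside it the bed is 10 mm high
- pad_top (a point): centre of the top of the latch head's plunger, a flat steel pad 80 mm (x) by 34 mm (y), 76 mm above the bench when up; x is the direction in which the keeper closes, z up. A bolt under it drops through the carriage's tongue, so it goes down only with the carriage home
- plunger (a joint): how far the plunger is pressed into the latch head: 0 = up, 0.018 m = fully in (stop). Spring: about 4 N at first, 9 N fully in; it springs up at once when let go. The keeper passes only when it is at least 0.014 m in; trapped by the keeper it rests near 0.014 m
- keeper (a joint): slide of the keeper, a flat steel frame round the pad: 0 = open, 0.020 m = closed; moves along +x of pad_top, friction about 2 N, stays where left. At 0 its locking plate (bottom 62 mm above the bench, top 69 mm) stands just clear of the pad's -x end; at 0.020 m the plate covers 18 mm of that end
- keeper_tab (a point): middle of the keeper's upright cross-bar, on the face that looks to -x, 20 mm to +x of the pad's centre when open; cross-bar 10 mm thick (x), 56 mm wide (y), from 80 to 104 mm above the bench, on two uprights 40 mm apart. A fingertip that holds the pad's middle down and moves to +x meets this bar and so closes the keeper while the plunger is still held in
- staple_carton: bystander: small carton of staples, 62x98x38 mm; origin at the centre of its underside
- oak_block: bystander: oak offcut, 45x110x40 mm; origin at the centre of its underside

How it is judged:
By the outcome, as a careful person would: the job done as asked, in the order asked, and still so for the second after the job is handed in, with the robot touching nothing.
Of tube_1, tube_2, tube_3, tube_4 only 3 to 4 are there at a start; the rules pass over those that are not, and their reading is None.
At some moment in a run one of tube_1, tube_2, tube_3, tube_4 may be knocked a few centimetres aside while the robot is not near it.
Once in a run the grip may slacken for a moment while it holds something.
It also fails if it takes over 210 s, if anything falls off the work surface, if the arm or the gripper's body presses on something with over 40 N, if the wrist force passes 120 N, or if a joint passes its speed limit or range.

## Robot

A 6-joint arm with a two-finger parallel gripper is mounted at the origin on the work surface; the furniture and walls round the work are solid. World frame = base frame: x ahead of the robot, y to its left, z up, the work surface at z = 0. Lengths are in mm, angles in rad, forces in N, time in s.
With the tool pointing down it reaches from about 350 to 775 mm from the base axis. Payload 7.3 kg.
Tool frame: the origin (TCP) lies at the very end of the fingers, on their centre line; the grasp point (between the pads) lies bot.grip_point_offset behind it (bot.grip_point_offset is the distance from the TCP to the grasp point, in mm); z points along the fingers, y is the line along which they close (so a half turn about z gives the same grasp; the last joint's range is limited). The gripper opens to 92 mm and grips with 3 to 60 N. Pads are 19 mm wide; open, the fingers measure 130 mm over their backs; the gripper's body (75 mm by 190 mm) begins 47 mm behind the grasp point.
Start: joints at [-1.441, 0.342, 1.524, -0, 1.275, -0.146], TCP at [142.988, -505.172, 226.741] pointing down, gripper open.
Joint ranges: [-2.53, 2.53], [-0.77, 2.02], [0.04, 2.7], [-1, 4.14], [0.28, 2.66], [-3.11, 3.11]. Speed limits (rad/s): [2.57, 2.57, 3.14, 3.14, 3.14, 3.14].

## Interface

Orientations are given as [roll, pitch, yaw] about the fixed x, y, z axes, in that order (R = Rz(yaw) Ry(pitch) Rx(roll)).
In Python, from plant import bot gives the robot as it stands. The module is installed in compiled form; this text tells all that it offers.
- The arm moves only by the tool carry_out, never from a script. Its argument "plan" is a list of rows, each an object of numbers: "tx", "ty", "tz": the shift along the world's x, y, z in mm; "rx", "ry", "rz": the turn, a rotation vector about the world's x, y, z in rad. A call has 1 to 12 rows; each row shifts and turns the commanded pose from where the row before left it; what a row does not reach is not made up. A row lasts 1/10 s, in which the tool goes at most 50 mm and 8.59 degrees, less where a joint would pass 70% of its speed; a pose out of reach is approached as far as the arm can. A call with a gripper value outside its range is refused whole. "gripper" is the closure, from 0 (fully open) to 1 (shut), set as the call begins (left out, the last holds). The fingers move at their own pace and stop on an object; the grip force is fixed at half the most. Time passes only in rows, so rows that do not move let the fingers close. It gives the time, the measured TCP pose, the force, the opening and the grip force at its end, in the units of the state.
- bot.get_obs(): the state, without advancing time (a new reading comes with each control period).
- bot.capture(name): name is "scene" or "top" or "wrist"; returns the picture (384x512x3 uint8, red, green, blue); there is no depth.
- bot.camera_model(name): a dict with "camera_matrix" (3x3 intrinsics, pixels), "R" (3x3) and "t" (3): a world point X has camera coordinates R X + t. Camera axes: x right, y down, z forward; pixel columns grow to the right and rows downward; lengths in mm; the calibration is good to about 2 mm. A picture is of the moment at which its call begins: read the wrist's pose just before it. camera_model takes no time and is no camera call; for the wrist camera it gives the pose at the moment of the call.
- bot.close_job(): hands the job in; it is judged then, once.
The state is a dict: "time": time; "joint_positions": joint angles; "dq": joint speeds; "tau": joint torques, N m; "tool_pos": TCP position; "tcp_rot": TCP orientation; "contact_force": force on the tool from outside, world axes, zero at the start; "moment": the same for the moment, N m; "grip_width": finger opening in mm; "finger_force": force on a finger pad.
Only numpy, scipy, OpenCV 4.12 (cv2) and the standard library are available. Lean on these libraries where they do the work, as an engineer would, in place of code of your own. Each camera call takes 0.05 s, during which the arm holds its last target. There are 200 camera calls.

## Working session

There is one attempt and no reset: what is moved stays moved. The work goes in short steps, Python scripts to look and compute and a tool call to move; the robot and the scene stay as the last step left them, time stands still between calls to the robot, and variables do not carry over. Pictures are saved under pics/ and viewed, at most 14 in all, crops included, and the job is handed in when it is done.

Besides the shell and the picture viewer there is one more tool, called after "Request:" as name([rows], argument=value, ...), one row to a line, values as JSON. carry_out: Moves the arm, as the interface text tells. Its arguments: {"type":"object","properties":{"plan":{"type":"array"},"gripper":{"type":"number"}},"required":["plan"]}

```bash
mkdir -p pics; cat > h.py <<'E'
import numpy as np, cv2
from plant import bot
def snap(name,fn):
    im=bot.capture(name); cv2.imwrite('pics/'+fn,cv2.cvtColor(im,cv2.COLOR_RGB2BGR)); return im
def ray(m,u,v,z):
    K,R,t=np.array(m["camera_matrix"]),np.array(m["R"]),np.array(m["t"]).ravel()
    c=-R.T@t; d=R.T@np.linalg.solve(K,[u,v,1.]); return c+d*(z-c[2])/d[2]
def proj(m,X):
    K,R,t=np.array(m["camera_matrix"]),np.array(m["R"]),np.array(m["t"]).ravel()
    p=K@(R@np.array(X,float)+t); return p[:2]/p[2]
E
python3 - <<'E'
from h import *
for n in("top","scene"):
    snap(n,n+'0.png'); m=bot.camera_model(n); print(n,m)
o=bot.get_obs();print(o,bot.grip_point_offset)
E
```

```text
top {'camera_matrix': array([[439.14132246,   0.        , 249.63410722],
       [  0.        , 439.14132246, 194.17432406],
       [  0.        ,   0.        ,   1.        ]]), 'R': array([[ 0.01360657, -0.99978726,  0.01550157],
       [-0.98189502, -0.01628921, -0.18872421],
       [ 0.18893657, -0.01265303, -0.98190777]]), 't': array([125.45626533, 431.24358621, 991.04401004])}
scene {'camera_matrix': array([[404.65455752,   0.        , 255.45058636],
       [  0.        , 404.65455752, 194.28681753],
       [  0.        ,   0.        ,   1.        ]]), 'R': array([[-0.69268668, -0.7210419 ,  0.01684487],
       [-0.38889799,  0.35373132, -0.85066592],
       [ 0.60740721, -0.59579588, -0.52543672]]), 't': array([377.57807569, 194.20209272, 928.50972762])}
{'time': 0.1, 'joint_positions': array([-1.44098179e+00,  3.42637374e-01,  1.52493572e+00,  1.45371402e-05,
        1.27540700e+00, -1.45987062e-01]), 'dq': array([-0.00100627, -0.00300434, -0.00371076, -0.00224801,  0.00043422,
       -0.00053351]), 'tau': array([ 1.81027335e-03, -4.32004416e+01, -2.44694620e+01,  7.18646217e-02,
        5.26230584e-02, -3.73600074e-05]), 'tool_pos': array([ 142.95074013, -504.77709571,  226.11763374]), 'tcp_rot': array([-3.14022199e+00, -2.15583316e-04,  2.75797210e-01]), 'contact_force': array([-0.37700903, -0.16336328,  0.41255856]), 'moment': array([ 0.01853116, -0.04639352, -0.01106978]), 'finger_force': 0.0, 'grip_width': 91.69173486055524} 18.8
```

View pics/top0.png

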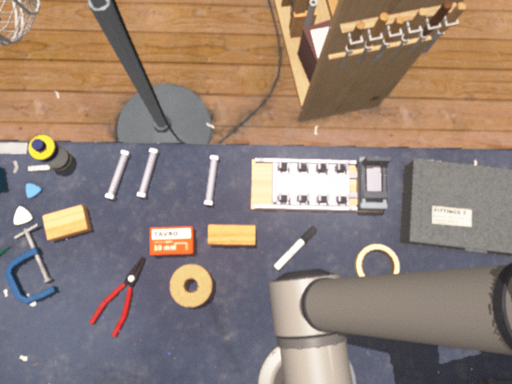

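View pics/scene0.png

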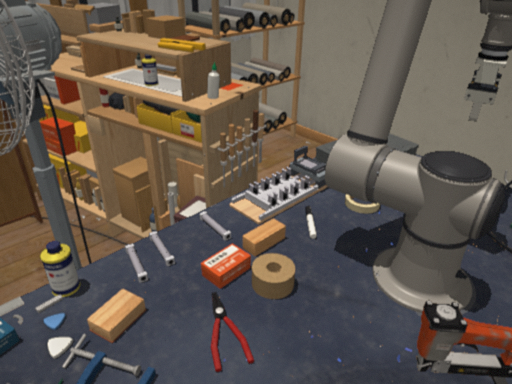

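The top view shows three tubes, centred near px (118,174), (148,172) and (211,180). The carriage spans about px 272-355 at row 185, and the latch head is at (373,179). The scene view agrees with this.

```bash
python3 - <<'E'
from h import *
m=bot.camera_model("top"); im=cv2.imread('pics/top0.png')
for n,u,v,z in [("t1a",125,152,10),("t1b",111,196,10),("t2a",154,151,10),("t2b",142,195,10),("t3a",214,156,10),("t3b",208,203,10),("head",373,179,76),("carL",272,185,22),("carR",355,185,22),("L",252,185,10)]:
    print(n,ray(m,u,v,z).round())
cv2.imwrite('pics/c1.png',cv2.resize(im[145:225,240:400],None,fx=5,fy=5,interpolation=cv2.INTER_CUBIC))
w=bot.camera_model("wrist"); R=np.array(w["R"]);print(w["camera_matrix"],R,-R.T@np.array(w["t"]))
E
```

```text
t1a [535. 439.  10.]
t1b [425. 465.  10.]
t2a [539. 368.  10.]
t2b [429. 391.  10.]
t3a [529. 220.  10.]
t3b [412. 231.  10.]
head [ 462. -150.   76.]
carL [456.  78.  22.]
carR [ 459. -122.   22.]
L [458. 126.  10.]
[[288.79296014   0.         260.00290075]
 [  0.         288.79296014 191.79371487]
 [  0.           0.           1.        ]] [[ 0.27150802 -0.96243396 -0.00206583]
 [-0.91415762 -0.2585591   0.3121907 ]
 [-0.30099707 -0.08287379 -0.95001721]] [ 224.01878122 -482.6461597   383.58270198]
```

View pics/c1.png

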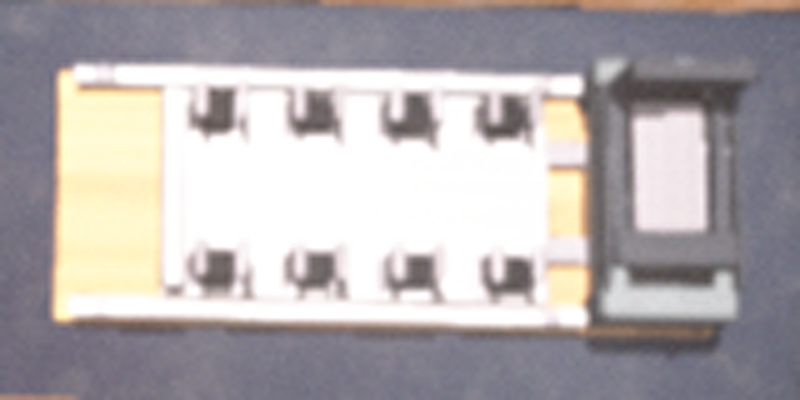

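Request:
carry_out([
  {"tx": 26,"ty": 35,"tz": 4,"rz": -0.0276},
  {"tx": 26,"ty": 35,"tz": 4,"rz": -0.0276},
  {"tx": 26,"ty": 35,"tz": 4,"rz": -0.0276},
  {"tx": 26,"ty": 35,"tz": 4,"rz": -0.0276},
  {"tx": 26,"ty": 35,"tz": 4,"rz": -0.0276},
  {"tx": 26,"ty": 35,"rz": -0.0276},
  {"tx": 26,"ty": 35,"rz": -0.0276},
  {"tx": 26,"ty": 35,"rz": -0.0276},
  {"tx": 26,"ty": 35,"rz": -0.0276},
  {"tx": 26,"ty": 35,"rz": -0.0276},
  {},
  {},
])

```text
invalid input at $.plan[0]: expected keys tx, ty, tz, rx, ry, rz
```

```bash
python3 - <<'E'
from h import *
import pickle
im=snap("wrist",'w1.png'); m=bot.camera_model("wrist"); pickle.dump(m,open('w1.pkl','wb'))
o=bot.get_obs();print(o['tool_pos'],o['tcp_rot'],o['contact_force'])
E
```

```text
[ 142.93034786 -504.86468277  226.23204202] [-3.14049726e+00 -1.47139372e-04  2.75800563e-01] [ 0.36773832 -0.23274401  0.45121148]
```

View pics/w1.png

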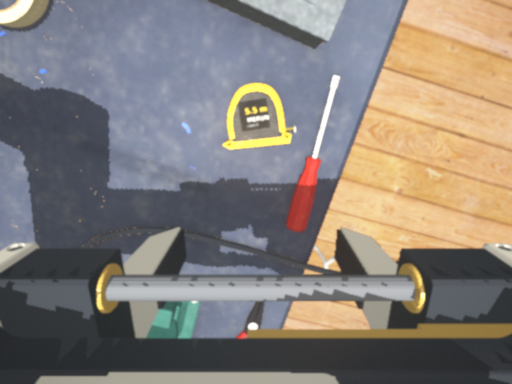

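The call was refused because every row needs all six keys. This picture is still the start pose, with a tape at (258,120) and a screwdriver, so I'll resend.

Request:
carry_out([
  {"tx": 26,"ty": 35,"tz": 4,"rx": 0,"ry": 0,"rz": -0.0276},
  {"tx": 26,"ty": 35,"tz": 4,"rx": 0,"ry": 0,"rz": -0.0276},
  {"tx": 26,"ty": 35,"tz": 4,"rx": 0,"ry": 0,"rz": -0.0276},
  {"tx": 26,"ty": 35,"tz": 4,"rx": 0,"ry": 0,"rz": -0.0276},
  {"tx": 26,"ty": 35,"tz": 4,"rx": 0,"ry": 0,"rz": -0.0276},
  {"tx": 26,"ty": 35,"tz": 0,"rx": 0,"ry": 0,"rz": -0.0276},
  {"tx": 26,"ty": 35,"tz": 0,"rx": 0,"ry": 0,"rz": -0.0276},
  {"tx": 26,"ty": 35,"tz": 0,"rx": 0,"ry": 0,"rz": -0.0276},
  {"tx": 26,"ty": 35,"tz": 0,"rx": 0,"ry": 0,"rz": -0.0276},
  {"tx": 26,"ty": 35,"tz": 0,"rx": 0,"ry": 0,"rz": -0.0276},
  {"tx": 0,"ty": 0,"tz": 0,"rx": 0,"ry": 0,"rz": 0},
  {"tx": 0,"ty": 0,"tz": 0,"rx": 0,"ry": 0,"rz": 0},
])

```text
time: 1.35
tool_pos: [403.2, -154.3, 246.5]
tcp_rot: [3.141, 0.001, 0.003]
contact_force: [-0.3, -0.7, -0.7]
grip_width: 91.9
finger_force: 0.0
```

```bash
python3 - <<'E'
from h import *
import pickle
m=bot.camera_model("wrist"); im=snap("wrist",'w2.png');  pickle.dump(m,open('w2.pkl','wb'))
o=bot.get_obs();print(o['tool_pos'],o['tcp_rot'],o['contact_force'])
E
```

```text
[ 402.76429869 -155.1637205   246.53471123] [3.14141006e+00 7.69276884e-04 1.00466597e-03] [-0.08115687 -0.35824453  0.23877572]
```

View pics/w2.png

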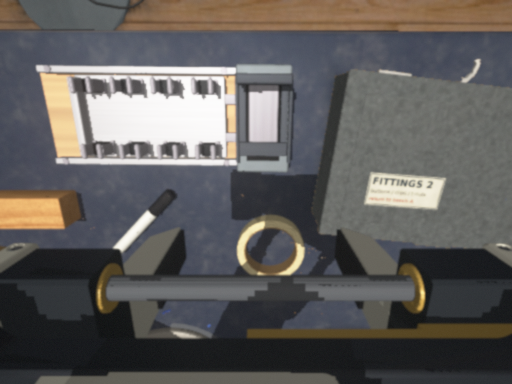

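```bash
python3 - <<'E'
from h import *
im=cv2.imread('pics/w2.png'); cv2.imwrite('pics/c2.png',cv2.resize(im[55:180,215:305],None,fx=4.8,fy=4.8,interpolation=cv2.INTER_CUBIC))
E
```

```text
(no output)
```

View pics/c2.png

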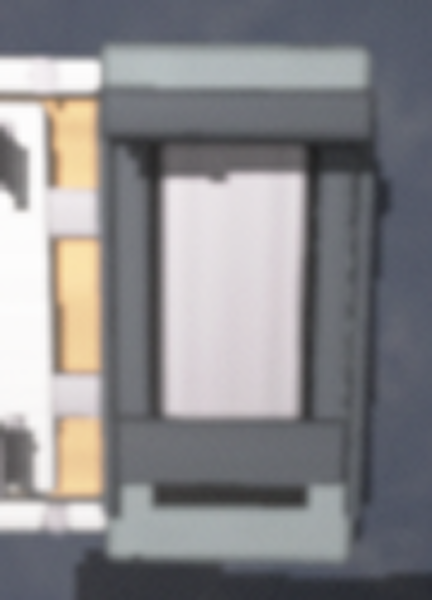

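The crop shows the cross-bar at the top (crop y 90-138), which is +x world. The pad is in the middle and the locking plate at the bottom (crop y 420-485), so the keeper closes along world +x.

```bash
python3 - <<'E'
from h import *
import pickle
m=pickle.load(open('w2.pkl','rb')); T=bot.camera_model("top")
f=lambda x,y,z:ray(m,215+x/4.8,55+y/4.8,z).round(1)
print('bar',f(105,90,104),f(375,90,104),f(105,138,104),f(375,138,104))
print('pad',f(160,420,62),f(303,420,62),f(160,160,62),f(303,160,62))
print('plate',f(120,420,69),f(345,420,69),f(120,485,69),f(345,485,69))
K=lambda m:np.array(m["camera_matrix"])@np.c_[np.array(m["R"]),np.array(m["t"])]
for a,b in [((414,160),(352,70)),((408,240),(330,236))]:
    X=cv2.triangulatePoints(K(T),K(m),np.float64(a).reshape(2,1),np.float64(b).reshape(2,1)).ravel();print('box',(X[:3]/X[3]).round())
R=np.array(m["R"]);print(-R.T@np.array(m["t"]))
for n,u,v in [('endbarTL',76,80),('endbarBL',90,158)]: print(n,ray(m,u,v,38).round(1))
E
```

```text
bar [ 508.4 -132.4  104. ] [ 508.5 -186.6  104. ] [ 499.3 -132.2  104. ] [ 499.4 -186.9  104. ]
pad [ 436. -141.   62.] [ 436.1 -176.2   62. ] [ 496.2 -141.7   62. ] [ 496.3 -174.9   62. ]
plate [ 437.  -131.7   69. ] [ 437.2 -185.9   69. ] [ 421.2 -131.4   69. ] [ 421.3 -186.4   69. ]
box [ 517. -259.   47.]
box [ 324. -230.   73.]
[ 487.54160075 -154.8147246   403.88706063]
endbarTL [505.7  63.1  38. ]
endbarBL [412.1  63.6  38. ]
```

Request:
carry_out([
  {"tx": 42,"ty": -1,"tz": 0,"rx": 0,"ry": 0,"rz": 0},
  {"tx": 42,"ty": -1,"tz": 0,"rx": 0,"ry": 0,"rz": 0},
  {"tx": 42,"ty": -2,"tz": 0,"rx": 0,"ry": 0,"rz": 0},
  {"tx": 0,"ty": 0,"tz": -45,"rx": 0,"ry": 0,"rz": 0},
  {"tx": 0,"ty": 0,"tz": -45,"rx": 0,"ry": 0,"rz": 0},
  {"tx": 0,"ty": 0,"tz": -40,"rx": 0,"ry": 0,"rz": 0},
  {"tx": 0,"ty": 0,"tz": -20,"rx": 0,"ry": 0,"rz": 0},
  {"tx": 0,"ty": 0,"tz": -8,"rx": 0,"ry": 0,"rz": 0},
  {"tx": 0,"ty": 0,"tz": 0,"rx": 0,"ry": 0,"rz": 0},
], gripper=1)

```text
time: 2.3
tool_pos: [528.2, -160.3, 88.0]
tcp_rot: [-3.141, 0.002, -0.002]
contact_force: [-0.3, -0.7, 0.4]
grip_width: 24.7
finger_force: 0.0
```

Request:
carry_out([
  {"tx": 0,"ty": 0,"tz": 0,"rx": 0,"ry": 0,"rz": 0},
  {"tx": 0,"ty": 0,"tz": 0,"rx": 0,"ry": 0,"rz": 0},
  {"tx": -5,"ty": 0,"tz": 0,"rx": 0,"ry": 0,"rz": 0},
  {"tx": -5,"ty": 0,"tz": 0,"rx": 0,"ry": 0,"rz": 0},
  {"tx": -5,"ty": 0,"tz": 0,"rx": 0,"ry": 0,"rz": 0},
  {"tx": -5,"ty": 0,"tz": 0,"rx": 0,"ry": 0,"rz": 0},
  {"tx": -5,"ty": 0,"tz": 0,"rx": 0,"ry": 0,"rz": 0},
  {"tx": 0,"ty": 0,"tz": 0,"rx": 0,"ry": 0,"rz": 0},
])

```text
time: 3.1
tool_pos: [504.4, -159.1, 89.6]
tcp_rot: [3.141, -0.002, -0.0]
contact_force: [2.4, 0.6, 0.8]
grip_width: 0.1
finger_force: 1.0
```

Request:
carry_out([
  {"tx": -3,"ty": 0,"tz": 0,"rx": 0,"ry": 0,"rz": 0},
  {"tx": -2,"ty": 0,"tz": 0,"rx": 0,"ry": 0,"rz": 0},
  {"tx": 0,"ty": 0,"tz": 0,"rx": 0,"ry": 0,"rz": 0},
])

```text
time: 3.4
tool_pos: [502.2, -159.3, 89.7]
tcp_rot: [3.14, -0.008, -0.001]
contact_force: [12.4, 3.6, -3.4]
grip_width: 0.5
finger_force: 6.5
```

The force rose to 12 N at about 18 mm of travel, so the keeper is probably at its open stop. I'll back off, rise and check by camera.

Request:
carry_out([
  {"tx": 15,"ty": 0,"tz": 0,"rx": 0,"ry": 0,"rz": 0},
  {"tx": 5,"ty": 0,"tz": 35,"rx": 0,"ry": 0,"rz": 0},
  {"tx": 0,"ty": 0,"tz": 45,"rx": 0,"ry": 0,"rz": 0},
  {"tx": -25,"ty": 25,"tz": 30,"rx": 0,"ry": 0,"rz": 0},
  {"tx": -30,"ty": 30,"tz": 10,"rx": 0,"ry": 0,"rz": 0},
  {"tx": -30,"ty": 30,"tz": 0,"rx": 0,"ry": 0,"rz": 0},
  {"tx": -30,"ty": 30,"tz": 0,"rx": 0,"ry": 0,"rz": 0},
  {"tx": -3,"ty": 20,"tz": 0,"rx": 0,"ry": 0,"rz": 0},
  {"tx": 0,"ty": 0,"tz": 0,"rx": 0,"ry": 0,"rz": 0},
  {"tx": 0,"ty": 0,"tz": 0,"rx": 0,"ry": 0,"rz": 0},
])

```text
time: 4.4
tool_pos: [401.0, -24.4, 208.9]
tcp_rot: [3.141, -0.0, 0.001]
contact_force: [0.9, -0.1, 0.6]
grip_width: 0.4
finger_force: 0.0
```

```bash
python3 - <<'E'
from h import *
import pickle
m=bot.camera_model("wrist"); im=snap("wrist",'w3.png');  pickle.dump(m,open('w3.pkl','wb'))
o=bot.get_obs();print(o['tool_pos'],o['tcp_rot'],o['contact_force'])
im=cv2.imread('pics/w3.png');cv2.imwrite('pics/c3.png',cv2.resize(im[40:200,70:390],None,fx=2.5,fy=2.5,interpolation=cv2.INTER_CUBIC))
E
```

```text
[401.22947078 -24.79213864 208.79065153] [ 3.14089511e+00 -5.08680635e-05  7.51890665e-05] [ 0.04716494 -0.30103709 -1.01660429]
```

View pics/c3.png

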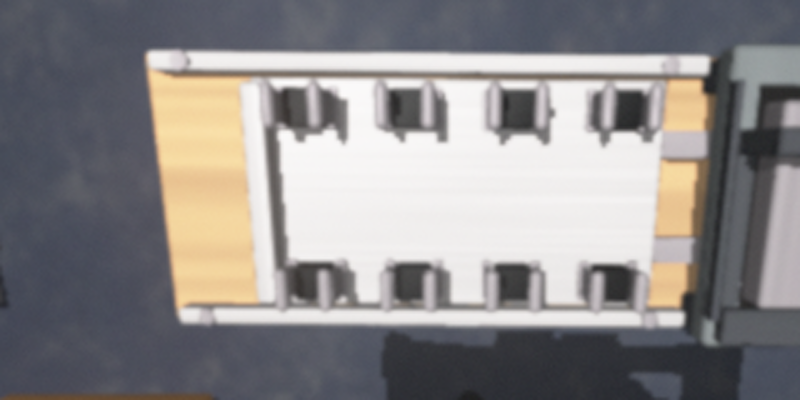

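The keeper bar has moved towards -x (crop row about 130-155). The end bar is at crop x 245-275 and the clip pairs are visible; next I'll measure them.

```bash
python3 - <<'E'
from h import *
import pickle
m=pickle.load(open('w3.pkl','rb'))
f=lambda x,y,z:ray(m,70+x/2.5,40+y/2.5,z).round(1)
print('bar',f(790,130,104),f(790,155,104),'padend62',f(775,308,62),'76',f(775,308,76))
print('endbar outer top',f(242,85,38),f(258,303,38),'inner top',f(264,125,38),f(271,260,38))
for a,b in [((268,318),100),((381,428),100),((495,543),100),((607,655),100),((281,326),290),((387,431),290),((493,537),290),((597,639),290)]:
    print(f(a[0],b,57),f(a[1],b,57))
E
```

```text
bar [ 489.2 -133.3  104. ] [ 480.9 -134.4  104. ] padend62 [ 417.5 -154.    62. ] 76 [ 420.6 -148.1   76. ]
endbar outer top [508.1  73.3  38. ] [414.4  75.3  38. ] inner top [492.1  65.4  38. ] [434.3  67.5  38. ]
[501.2  57.8  57. ] [501.2  37.7  57. ]
[501.2  12.5  57. ] [501.2  -6.3  57. ]
[501.2 -33.1  57. ] [501.2 -52.3  57. ]
[501.2 -77.9  57. ] [501.2 -97.1  57. ]
[424.3  59.   57. ] [424.3  39.5  57. ]
[424.3  13.1  57. ] [424.3  -6.   57. ]
[424.3 -32.9  57. ] [424.3 -52.   57. ]
[424.3 -78.   57. ] [424.3 -96.2  57. ]
```

Request:
carry_out([
  {"tx": 20,"ty": 20,"tz": 0,"rx": 0,"ry": 0,"rz": 0},
  {"tx": 20,"ty": 20,"tz": -20,"rx": 0,"ry": 0,"rz": 0},
  {"tx": 20,"ty": 20,"tz": -40,"rx": 0,"ry": 0,"rz": 0},
  {"tx": 0,"ty": 0,"tz": -45,"rx": 0,"ry": 0,"rz": 0},
  {"tx": 0,"ty": 0,"tz": -40,"rx": 0,"ry": 0,"rz": 0},
  {"tx": 0,"ty": 0,"tz": -25,"rx": 0,"ry": 0,"rz": 0},
  {"tx": 0,"ty": 0,"tz": -10,"rx": 0,"ry": 0,"rz": 0},
  {"tx": 0,"ty": 0,"tz": 0,"rx": 0,"ry": 0,"rz": 0},
  {"tx": 0,"ty": 0,"tz": 0,"rx": 0,"ry": 0,"rz": 0},
])

```text
time: 5.35
tool_pos: [462.0, 35.3, 29.5]
tcp_rot: [3.141, -0.001, -0.001]
contact_force: [-1.1, -0.2, 1.0]
grip_width: 0.6
finger_force: 0.0
```

Request:
carry_out([
  {"tx": 0,"ty": 5,"tz": 0,"rx": 0,"ry": 0,"rz": 0},
  {"tx": 0,"ty": 5,"tz": 0,"rx": 0,"ry": 0,"rz": 0},
  {"tx": 0,"ty": 5,"tz": 0,"rx": 0,"ry": 0,"rz": 0},
  {"tx": 0,"ty": 5,"tz": 0,"rx": 0,"ry": 0,"rz": 0},
  {"tx": 0,"ty": 5,"tz": 0,"rx": 0,"ry": 0,"rz": 0},
  {"tx": 0,"ty": 5,"tz": 0,"rx": 0,"ry": 0,"rz": 0},
  {"tx": 0,"ty": 5,"tz": 0,"rx": 0,"ry": 0,"rz": 0},
  {"tx": 0,"ty": 5,"tz": 0,"rx": 0,"ry": 0,"rz": 0},
  {"tx": 0,"ty": 3,"tz": 0,"rx": 0,"ry": 0,"rz": 0},
  {"tx": 0,"ty": 3,"tz": 0,"rx": 0,"ry": 0,"rz": 0},
  {"tx": 0,"ty": 0,"tz": 0,"rx": 0,"ry": 0,"rz": 0},
])

```text
time: 6.45
tool_pos: [461.5, 82.5, 29.0]
tcp_rot: [-3.141, -0.001, -0.0]
contact_force: [1.0, -0.7, 4.2]
grip_width: 0.4
finger_force: 1.8
```

Request:
carry_out([
  {"tx": 0,"ty": 4,"tz": 0,"rx": 0,"ry": 0,"rz": 0},
  {"tx": 0,"ty": 4,"tz": 0,"rx": 0,"ry": 0,"rz": 0},
  {"tx": 0,"ty": 2,"tz": 0,"rx": 0,"ry": 0,"rz": 0},
  {"tx": 0,"ty": 0,"tz": 0,"rx": 0,"ry": 0,"rz": 0},
])

```text
time: 6.85
tool_pos: [461.5, 92.3, 29.0]
tcp_rot: [-3.141, -0.001, -0.0]
contact_force: [1.0, -0.3, 5.1]
grip_width: 0.4
finger_force: 2.0
```

Request:
carry_out([
  {"tx": 0,"ty": 3,"tz": 0,"rx": 0,"ry": 0,"rz": 0},
  {"tx": 0,"ty": 2,"tz": 0,"rx": 0,"ry": 0,"rz": 0},
  {"tx": 0,"ty": 0,"tz": 0,"rx": 0,"ry": 0,"rz": 0},
])

```text
time: 7.15
tool_pos: [461.5, 97.2, 29.0]
tcp_rot: [-3.141, -0.001, -0.0]
contact_force: [1.3, -0.9, 5.9]
grip_width: 0.7
finger_force: 2.2
```

```bash
python3 - <<'E'
from h import *
im=snap("wrist",'w4.png'); a=cv2.imread('pics/w4.png')
b=snap("scene",'s4.png'); b=cv2.imread('pics/s4.png')[150:250,200:360]
c=np.vstack([cv2.resize(a,(480,360)),cv2.resize(b,(480,300))[:240]]);cv2.imwrite('pics/c4.png',c[:600])
E
```

```text
(no output)
```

View pics/c4.png

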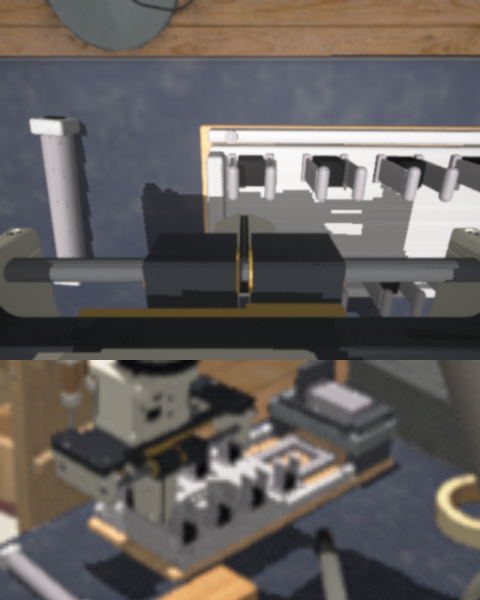

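The carriage has moved out: the end bar (px 210-222) is now close to the bed's end (px 203). I'll push on until the stop resists.

Request:
carry_out([
  {"tx": 0,"ty": 3,"tz": 0,"rx": 0,"ry": 0,"rz": 0},
  {"tx": 0,"ty": 2,"tz": 0,"rx": 0,"ry": 0,"rz": 0},
  {"tx": 0,"ty": 0,"tz": 0,"rx": 0,"ry": 0,"rz": 0},
])

```text
time: 7.55
tool_pos: [461.6, 98.2, 29.0]
tcp_rot: [3.136, -0.0, 0.002]
contact_force: [0.5, -26.2, 6.6]
grip_width: 0.4
finger_force: 12.0
```

Stop reached (26 N). Now a single look over the clips and the tubes.

Request:
carry_out([
  {"tx": 0,"ty": -10,"tz": 0,"rx": 0,"ry": 0,"rz": 0},
  {"tx": 0,"ty": 0,"tz": 40,"rx": 0,"ry": 0,"rz": 0},
  {"tx": 0,"ty": 0,"tz": 45,"rx": 0,"ry": 0,"rz": 0},
  {"tx": 0,"ty": 10,"tz": 45,"rx": 0,"ry": 0,"rz": 0},
  {"tx": -20,"ty": 30,"tz": 30,"rx": 0,"ry": 0,"rz": 0},
  {"tx": -20,"ty": 30,"tz": 20,"rx": 0,"ry": 0,"rz": 0},
  {"tx": -20,"ty": 20,"tz": 20,"rx": 0,"ry": 0,"rz": 0},
  {"tx": 0,"ty": 0,"tz": 20,"rx": 0,"ry": 0,"rz": 0},
  {"tx": 0,"ty": 0,"tz": 0,"rx": 0,"ry": 0,"rz": 0},
  {"tx": 0,"ty": 0,"tz": 0,"rx": 0,"ry": 0,"rz": 0},
], gripper=0.3)

```text
time: 8.55
tool_pos: [400.7, 181.9, 248.0]
tcp_rot: [-3.142, 0.001, 0.0]
contact_force: [0.1, 0.2, 0.4]
grip_width: 63.9
finger_force: 0.0
```

```bash
python3 - <<'E'
from h import *
import pickle
m=bot.camera_model("wrist"); im=snap("wrist",'w5.png');  pickle.dump(m,open('w5.pkl','wb'))
o=bot.get_obs();print(o['tool_pos'],o['tcp_rot'],o['contact_force'])
im=cv2.imread('pics/w5.png');cv2.imwrite('pics/c5.png',cv2.resize(im[0:230],None,fx=1.56,fy=1.56,interpolation=cv2.INTER_CUBIC))
E
```

```text
[400.53899115 181.61517596 247.52919841] [ 3.14115752e+00  2.07985120e-03 -5.21695879e-04] [ 0.17817316 -0.24376053 -0.17813367]
```

View pics/c5.png

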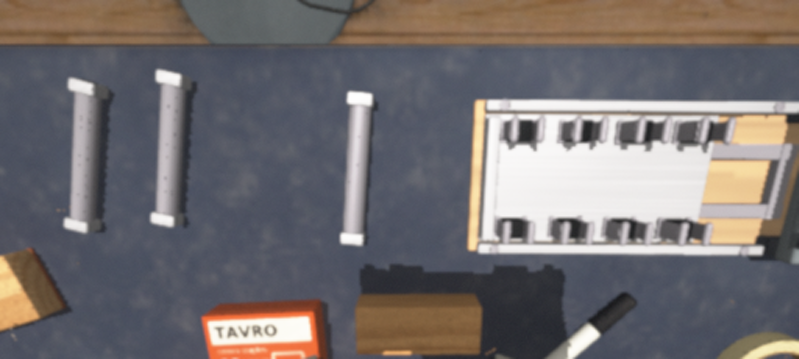

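The picture shows three tubes with white nuts, centred near crop (85,155), (170,148) and (356,170). The carriage is out with its clips at crop x 500-730. I'll measure both.

```bash
cat >> h.py <<'E'
def tubes(fn,m,z=13):
    im=cv2.imread('pics/'+fn); hsv=cv2.cvtColor(im,cv2.COLOR_BGR2HSV)
    k=((hsv[...,2]>110)&(hsv[...,1]<60)).astype(np.uint8)*255
    k[190:]=0; k=cv2.morphologyEx(k,cv2.MORPH_CLOSE,np.ones((3,3)))
    for c in cv2.findContours(k,cv2.RETR_EXTERNAL,cv2.CHAIN_APPROX_NONE)[0]:
        if cv2.contourArea(c)<300: continue
        r=cv2.minAreaRect(c); b=cv2.boxPoints(r); 
        if max(r[1])<3*min(r[1]): continue
        e=sorted([(np.linalg.norm(b[i]-b[(i+1)%4]),i) for i in range(4)])[:2]
        p=[ray(m,*((b[i]+b[(i+1)%4])/2),z) for _,i in e]
        d=p[0]-p[1]; d=d if d[0]>0 else -d
        print('px',np.round(r[0]),'mid',((p[0]+p[1])/2).round(1),'len',np.linalg.norm(d).round(1),'ang',np.arctan2(d[1],d[0]).round(3))
E
python3 - <<'E'
from h import *
import pickle
m=pickle.load(open('w5.pkl','rb')); tubes('w5.png',m)
f=lambda x,y,z:ray(m,x/1.56,y/1.56,z).round(1)
print('bar outer',f(486,150,38),f(484,220,38))
for a,b in [((511,541),122),((569,605),122),((633,670),122),((695,732),122),((505,530),231),((560,590),231),((618,651),231),((675,711),231)]:
    print(f(a[0],b,57),f(a[1],b,57))
E
```

```text
px [228. 107.] mid [468.5 223.4  13. ] len 126.1 ang -0.082
px [50. 99.] mid [479.  453.6  13. ] len 127.3 ang -0.248
px [106.  95.] mid [483.9 380.9  13. ] len 127.4 ang -0.211
bar outer [485.4 119.1  38. ] [431.5 117.7  38. ]
[504.5 105.3  57. ] [504.5  83.7  57. ]
[504.5  63.5  57. ] [504.5  37.6  57. ]
[504.5  17.4  57. ] [504.4  -9.2  57. ]
[504.4 -27.3  57. ] [504.4 -53.9  57. ]
[425.8 104.3  57. ] [425.7  84.9  57. ]
[425.7  61.6  57. ] [425.7  38.4  57. ]
[425.7  16.7  57. ] [425.7  -8.9  57. ]
[425.7 -27.5  57. ] [425.6 -55.4  57. ]
```

Request:
carry_out([
  {"tx": 23,"ty": 14,"tz": -20,"rx": 0,"ry": 0,"rz": -0.04},
  {"tx": 23,"ty": 14,"tz": -40,"rx": 0,"ry": 0,"rz": -0.042},
  {"tx": 22,"ty": 14,"tz": -40,"rx": 0,"ry": 0,"rz": 0},
  {"tx": 0,"ty": 0,"tz": -45,"rx": 0,"ry": 0,"rz": 0},
  {"tx": 0,"ty": 0,"tz": -45,"rx": 0,"ry": 0,"rz": 0},
  {"tx": 0,"ty": 0,"tz": -30,"rx": 0,"ry": 0,"rz": 0},
  {"tx": 0,"ty": 0,"tz": -15,"rx": 0,"ry": 0,"rz": 0},
  {"tx": 0,"ty": 0,"tz": -8,"rx": 0,"ry": 0,"rz": 0},
  {"tx": 0,"ty": 0,"tz": 0,"rx": 0,"ry": 0,"rz": 0},
])

```text
time: 9.5
tool_pos: [468.0, 223.1, 4.0]
tcp_rot: [3.14, 0.004, -0.083]
contact_force: [-0.3, 0.3, 0.5]
grip_width: 63.9
finger_force: 0.0
```

Request:
carry_out([
  {"tx": 0,"ty": 0,"tz": 0,"rx": 0,"ry": 0,"rz": 0},
  {"tx": 0,"ty": 0,"tz": 0,"rx": 0,"ry": 0,"rz": 0},
  {"tx": 0,"ty": 0,"tz": 0,"rx": 0,"ry": 0,"rz": 0},
  {"tx": 0,"ty": 0,"tz": 0,"rx": 0,"ry": 0,"rz": 0},
  {"tx": 0,"ty": 0,"tz": 0,"rx": 0,"ry": 0,"rz": 0},
  {"tx": 0,"ty": 0,"tz": 0,"rx": 0,"ry": 0,"rz": 0},
], gripper=1)

```text
time: 10.1
tool_pos: [469.1, 223.9, 6.0]
tcp_rot: [-3.142, -0.0, -0.082]
contact_force: [-0.7, -0.1, 0.4]
grip_width: 20.7
finger_force: 0.0
```

Request:
carry_out([
  {"tx": 0,"ty": 0,"tz": -2,"rx": 0,"ry": 0,"rz": 0},
  {"tx": 0,"ty": 0,"tz": 0,"rx": 0,"ry": 0,"rz": 0},
  {"tx": 0,"ty": 0,"tz": 0,"rx": 0,"ry": 0,"rz": 0},
  {"tx": 0,"ty": 0,"tz": 0,"rx": 0,"ry": 0,"rz": 0},
])

```text
time: 10.5
tool_pos: [469.2, 223.9, 5.4]
tcp_rot: [-3.141, -0.001, -0.082]
contact_force: [-4.3, -1.6, 17.5]
grip_width: 17.1
finger_force: 30.0
```

Request:
carry_out([
  {"tx": 0,"ty": 0,"tz": 20,"rx": 0,"ry": 0,"rz": 0},
  {"tx": 0,"ty": 0,"tz": 40,"rx": 0,"ry": 0,"rz": 0.02},
  {"tx": 0,"ty": -10,"tz": 40,"rx": 0,"ry": 0,"rz": 0.02},
  {"tx": -2,"ty": -37,"tz": 10,"rx": 0,"ry": 0,"rz": 0.02},
  {"tx": -2,"ty": -40,"tz": 0,"rx": 0,"ry": 0,"rz": 0.02},
  {"tx": -2,"ty": -40,"tz": 0,"rx": 0,"ry": 0,"rz": 0.002},
  {"tx": -1,"ty": -40,"tz": 0,"rx": 0,"ry": 0,"rz": 0},
  {"tx": 0,"ty": -40,"tz": 0,"rx": 0,"ry": 0,"rz": 0},
  {"tx": 0,"ty": -40,"tz": 0,"rx": 0,"ry": 0,"rz": 0},
  {"tx": 0,"ty": -20,"tz": 0,"rx": 0,"ry": 0,"rz": 0},
  {"tx": 0,"ty": 0,"tz": 0,"rx": 0,"ry": 0,"rz": 0},
  {"tx": 0,"ty": 0,"tz": 0,"rx": 0,"ry": 0,"rz": 0},
])

```text
time: 11.7
tool_pos: [461.7, -43.0, 113.5]
tcp_rot: [-3.141, 0.001, -0.001]
contact_force: [-0.8, -0.1, -0.5]
grip_width: 16.9
finger_force: 30.0
```

```bash
python3 - <<'E'
from h import *
import pickle
m=bot.camera_model("wrist"); im=snap("wrist",'w6.png');  pickle.dump(m,open('w6.pkl','wb'))
o=bot.get_obs();print(o['tool_pos'],o['tcp_rot'],o['contact_force'],o['grip_width'])
E
```

```text
[461.7336651  -42.45596993 113.56766509] [-3.14117493e+00  5.72335411e-04 -2.42859150e-04] [-0.29361708  0.1255247  -0.68730572] 17.027235353839256
```

View pics/w6.png

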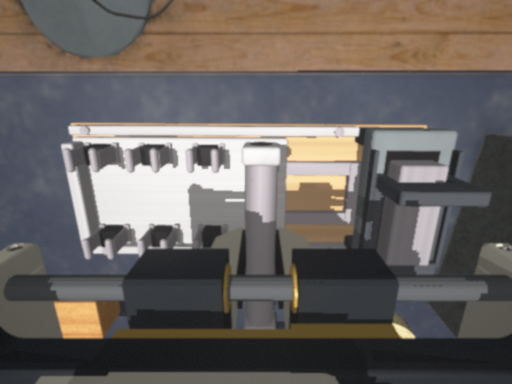

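The tube is held straight, with its front nut at px (262,155). Clip tops are visible at px u 67-98, 130-155 and 190-215, rows about 150, so I'll check alignment.

```bash
python3 - <<'E'
from h import *
import pickle
m=pickle.load(open('w6.pkl','rb')); 
for y in (95,49,3,-43):
    print(y,[proj(m,(x,y+d,57)).round() for x in(493,507) for d in(-8,8)])
print('nut',ray(m,262,150,125))
im=cv2.imread('pics/w6.png'); cv2.imwrite('pics/c6.png',cv2.resize(im[120:260,50:300],None,fx=3.2,fy=3.2,interpolation=cv2.INTER_CUBIC))
E
```

```text
95 [array([ 88., 170.]), array([ 67., 170.]), array([ 85., 152.]), array([ 64., 152.])]
49 [array([149., 170.]), array([128., 170.]), array([147., 152.]), array([125., 152.])]
3 [array([209., 170.]), array([188., 170.]), array([208., 152.]), array([187., 152.])]
-43 [array([270., 170.]), array([249., 170.]), array([270., 152.]), array([248., 152.])]
nut [520.30860633 -44.81608107 125.        ]
```

View pics/c6.png

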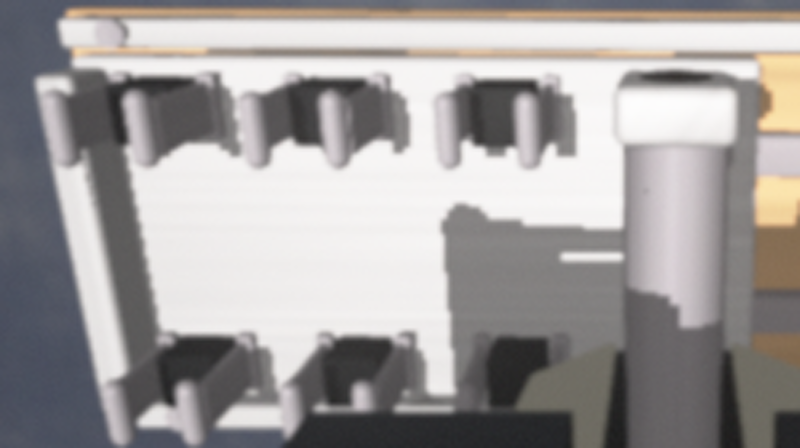

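By the same camera the tube needs to go about 1 mm further towards -y, and x is good. I'll lower it and press.

Request:
carry_out([
  {"tx": 0,"ty": -1,"tz": -25,"rx": 0,"ry": 0,"rz": 0},
  {"tx": 0,"ty": 0,"tz": -20,"rx": 0,"ry": 0,"rz": 0},
  {"tx": 0,"ty": 0,"tz": -6,"rx": 0,"ry": 0,"rz": 0},
  {"tx": 0,"ty": 0,"tz": -4,"rx": 0,"ry": 0,"rz": 0},
  {"tx": 0,"ty": 0,"tz": -3,"rx": 0,"ry": 0,"rz": 0},
  {"tx": 0,"ty": 0,"tz": -3,"rx": 0,"ry": 0,"rz": 0},
  {"tx": 0,"ty": 0,"tz": 0,"rx": 0,"ry": 0,"rz": 0},
])

```text
time: 12.45
tool_pos: [463.1, -44.3, 53.9]
tcp_rot: [3.141, -0.003, 0.0]
contact_force: [-0.1, -0.4, 2.2]
grip_width: 17.1
finger_force: 30.0
```

Request:
carry_out([
  {"tx": 0,"ty": 0,"tz": -3,"rx": 0,"ry": 0,"rz": 0},
  {"tx": 0,"ty": 0,"tz": -2,"rx": 0,"ry": 0,"rz": 0},
  {"tx": 0,"ty": 0,"tz": -2,"rx": 0,"ry": 0,"rz": 0},
  {"tx": 0,"ty": 0,"tz": 0,"rx": 0,"ry": 0,"rz": 0},
])

```text
time: 12.85
tool_pos: [463.5, -44.4, 46.7]
tcp_rot: [3.141, -0.004, -0.0]
contact_force: [2.6, -0.1, 3.5]
grip_width: 17.0
finger_force: 30.0
```

Request:
carry_out([
  {"tx": 0,"ty": 0,"tz": -2,"rx": 0,"ry": 0,"rz": 0},
  {"tx": 0,"ty": 0,"tz": -2,"rx": 0,"ry": 0,"rz": 0},
  {"tx": 0,"ty": 0,"tz": 0,"rx": 0,"ry": 0,"rz": 0},
])

```text
time: 13.15
tool_pos: [462.1, -44.2, 42.2]
tcp_rot: [3.141, -0.0, -0.0]
contact_force: [-0.6, 0.1, 9.9]
grip_width: 17.5
finger_force: 30.0
```

Request:
carry_out([
  {"tx": 0,"ty": 0,"tz": -2,"rx": 0,"ry": 0,"rz": 0},
  {"tx": 0,"ty": 0,"tz": 0,"rx": 0,"ry": 0,"rz": 0},
])

```text
time: 13.35
tool_pos: [462.3, -44.3, 41.9]
tcp_rot: [3.141, -0.001, 0.0]
contact_force: [-6.4, 0.1, 29.5]
grip_width: 17.1
finger_force: 30.0
```

It stopped on the saddles at 42 mm with 29 N. I'll release, go to the next tube and re-measure on the way.

Request:
carry_out([
  {"tx": 0,"ty": 0,"tz": 2,"rx": 0,"ry": 0,"rz": 0},
  {"tx": 0,"ty": 0,"tz": 0,"rx": 0,"ry": 0,"rz": 0},
  {"tx": 0,"ty": 0,"tz": 0,"rx": 0,"ry": 0,"rz": 0},
  {"tx": 0,"ty": 0,"tz": 0,"rx": 0,"ry": 0,"rz": 0},
  {"tx": 0,"ty": 0,"tz": 15,"rx": 0,"ry": 0,"rz": 0},
  {"tx": 0,"ty": 0,"tz": 35,"rx": 0,"ry": 0,"rz": 0},
  {"tx": 0,"ty": 0,"tz": 45,"rx": 0,"ry": 0,"rz": 0},
  {"tx": 0,"ty": 10,"tz": 40,"rx": 0,"ry": 0,"rz": 0},
  {"tx": 0,"ty": 30,"tz": 35,"rx": 0,"ry": 0,"rz": 0},
  {"tx": -6,"ty": 45,"tz": 10,"rx": 0,"ry": 0,"rz": 0},
  {"tx": -8,"ty": 45,"tz": 10,"rx": 0,"ry": 0,"rz": 0},
  {"tx": -8,"ty": 45,"tz": 0,"rx": 0,"ry": 0,"rz": 0},
], gripper=0.62)

```text
time: 14.55
tool_pos: [440.0, 132.4, 232.8]
tcp_rot: [-3.141, -0.002, -0.001]
contact_force: [0.8, 0.9, -0.3]
grip_width: 35.0
finger_force: 0.0
```

Request:
carry_out([
  {"tx": -8,"ty": 45,"tz": 0,"rx": 0,"ry": 0,"rz": 0},
  {"tx": -8,"ty": 45,"tz": 0,"rx": 0,"ry": 0,"rz": 0},
  {"tx": -8,"ty": 45,"tz": 0,"rx": 0,"ry": 0,"rz": 0},
  {"tx": -8,"ty": 45,"tz": 0,"rx": 0,"ry": 0,"rz": 0},
  {"tx": -3,"ty": 30,"tz": 0,"rx": 0,"ry": 0,"rz": 0},
  {"tx": 0,"ty": 0,"tz": 0,"rx": 0,"ry": 0,"rz": 0},
  {"tx": 0,"ty": 0,"tz": 0,"rx": 0,"ry": 0,"rz": 0},
], gripper=0.4)

```text
time: 15.25
tool_pos: [404.5, 340.9, 230.9]
tcp_rot: [3.14, 0.001, 0.001]
contact_force: [-0.0, 0.1, 0.5]
grip_width: 54.8
finger_force: 0.0
```

```bash
python3 - <<'E'
from h import *
import pickle
m=bot.camera_model("wrist"); im=snap("wrist",'w7.png');  pickle.dump(m,open('w7.pkl','wb'))
o=bot.get_obs();print(o['tool_pos'],o['tcp_rot'],o['contact_force'],o['grip_width']); tubes('w7.png',m)
E
```

```text
[404.78515621 340.16535155 231.12946612] [ 3.14029457e+00  1.14044501e-03 -1.89194451e-05] [ 0.60288798 -0.83951565 -0.26967403] 54.933070353476694
px [256. 108.] mid [474.5 345.4  13. ] len 638.4 ang -1.57
px [214.  14.] mid [578.3 392.9  13. ] len 117.0 ang -1.57
```

```bash
sed -i 's/def tubes(fn,m,z=13)/def tubes(fn,m,z=13,vt=110)/; s/\[...,2\]>110/[...,2]>vt/' h.py; python3 - <<'E'
from h import *
import pickle
m=pickle.load(open('w7.pkl','rb'))
for v in (130,145,160): print(v); tubes('w7.png',m,vt=v)
E
```

```text
130
px [171. 102.] mid [478.7 451.9  13. ] len 126.8 ang -0.254
px [229.  97.] mid [484.4 378.6  13. ] len 126.0 ang -0.202
145
px [170. 102.] mid [479.  452.7  13. ] len 126.2 ang -0.271
px [229.  97.] mid [484.4 379.4  13. ] len 125.2 ang -0.222
160
px [170. 102.] mid [478.9 452.5  13. ] len 125.6 ang -0.27
px [230.  98.] mid [484.2 378.3  13. ] len 124.8 ang -0.203
```

Request:
carry_out([
  {"tx": 26,"ty": 14,"tz": -20,"rx": 0,"ry": 0,"rz": -0.07},
  {"tx": 27,"ty": 13,"tz": -35,"rx": 0,"ry": 0,"rz": -0.07},
  {"tx": 26,"ty": 13,"tz": -35,"rx": 0,"ry": 0,"rz": -0.07},
  {"tx": 0,"ty": 0,"tz": -45,"rx": 0,"ry": 0,"rz": 0},
  {"tx": 0,"ty": 0,"tz": -45,"rx": 0,"ry": 0,"rz": 0},
  {"tx": 0,"ty": 0,"tz": -25,"rx": 0,"ry": 0,"rz": 0},
  {"tx": 0,"ty": 0,"tz": -15,"rx": 0,"ry": 0,"rz": 0},
  {"tx": 0,"ty": 0,"tz": -5,"rx": 0,"ry": 0,"rz": 0},
  {"tx": 0,"ty": 0,"tz": 0,"rx": 0,"ry": 0,"rz": 0},
  {"tx": 0,"ty": 0,"tz": 0,"rx": 0,"ry": 0,"rz": 0},
])

```text
time: 16.3
tool_pos: [485.1, 381.2, 8.5]
tcp_rot: [-3.14, -0.002, -0.211]
contact_force: [0.1, 0.6, 0.5]
grip_width: 55.0
finger_force: 0.0
```

Request:
carry_out([
  {"tx": 0,"ty": 0,"tz": 0,"rx": 0,"ry": 0,"rz": 0},
  {"tx": 0,"ty": 0,"tz": 0,"rx": 0,"ry": 0,"rz": 0},
  {"tx": 0,"ty": 0,"tz": 0,"rx": 0,"ry": 0,"rz": 0},
  {"tx": 0,"ty": 0,"tz": 0,"rx": 0,"ry": 0,"rz": 0},
  {"tx": 0,"ty": 0,"tz": 0,"rx": 0,"ry": 0,"rz": 0},
  {"tx": 0,"ty": 0,"tz": 0,"rx": 0,"ry": 0,"rz": 0},
  {"tx": 0,"ty": 0,"tz": 0,"rx": 0,"ry": 0,"rz": 0},
  {"tx": 0,"ty": 0,"tz": 0,"rx": 0,"ry": 0,"rz": 0},
], gripper=1)

```text
time: 17.1
tool_pos: [484.0, 380.7, 6.8]
tcp_rot: [3.141, 0.0, -0.21]
contact_force: [-1.2, -1.0, 1.6]
grip_width: 16.6
finger_force: 30.0
```

Request:
carry_out([
  {"tx": 0,"ty": 0,"tz": 20,"rx": 0,"ry": 0,"rz": 0},
  {"tx": 0,"ty": 0,"tz": 40,"rx": 0,"ry": 0,"rz": 0},
  {"tx": -3,"ty": -16,"tz": 40,"rx": 0,"ry": 0,"rz": 0.05},
  {"tx": -3,"ty": -40,"tz": 10,"rx": 0,"ry": 0,"rz": 0.05},
  {"tx": -3,"ty": -40,"tz": 0,"rx": 0,"ry": 0,"rz": 0.05},
  {"tx": -3,"ty": -40,"tz": 0,"rx": 0,"ry": 0,"rz": 0.06},
  {"tx": -3,"ty": -40,"tz": 0,"rx": 0,"ry": 0,"rz": 0},
  {"tx": -3,"ty": -40,"tz": 0,"rx": 0,"ry": 0,"rz": 0},
  {"tx": -2,"ty": -40,"tz": 0,"rx": 0,"ry": 0,"rz": 0},
  {"tx": -2,"ty": -40,"tz": 0,"rx": 0,"ry": 0,"rz": 0},
  {"tx": 0,"ty": -36,"tz": 0,"rx": 0,"ry": 0,"rz": 0},
  {"tx": 0,"ty": 0,"tz": 0,"rx": 0,"ry": 0,"rz": 0},
])

```text
time: 18.3
tool_pos: [462.1, 45.4, 116.7]
tcp_rot: [3.141, -0.0, -0.005]
contact_force: [0.0, 1.0, -0.6]
grip_width: 16.9
finger_force: 30.0
```

Request:
carry_out([
  {"tx": 0,"ty": 0,"tz": 0,"rx": 0,"ry": 0,"rz": 0},
])

```text
time: 18.4
tool_pos: [462.0, 48.3, 116.7]
tcp_rot: [-3.141, -0.0, -0.003]
contact_force: [-0.1, -0.2, 0.2]
grip_width: 16.9
finger_force: 30.0
```

```bash
python3 - <<'E'
from h import *
import pickle
m=bot.camera_model("wrist"); im=snap("wrist",'w8.png');  pickle.dump(m,open('w8.pkl','wb'))
o=bot.get_obs();print(o['tool_pos'],o['tcp_rot'],o['contact_force'],o['grip_width'],o['finger_force'])
for y in (94,48,2,-44):
    print(y,[proj(m,(x,y-1.6+d,57)).round() for x in(493,) for d in(-9.5,9.5)])
im=cv2.imread('pics/w8.png'); cv2.imwrite('pics/c8.png',cv2.resize(im[100:270,120:400],None,fx=2.85,fy=2.85,interpolation=cv2.INTER_CUBIC))
E
```

```text
[462.01341878  49.04474025 116.68069895] [-3.14129715e+00  2.15943905e-05 -1.01667420e-03] [-1.40753534 -0.22411378 -1.11267595] 16.99090075382177 29.99990075826645
94 [array([214., 170.]), array([190., 170.])]
48 [array([274., 169.]), array([249., 169.])]
2 [array([333., 169.]), array([309., 169.])]
-44 [array([393., 169.]), array([368., 169.])]
```

View pics/c8.png

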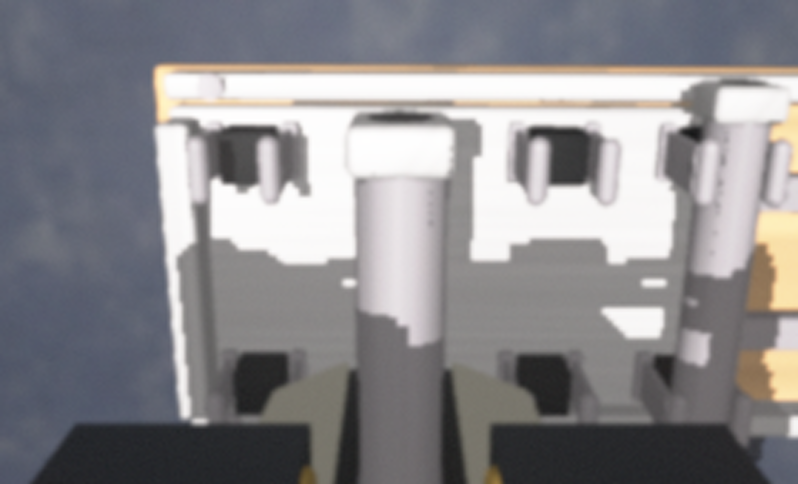

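The picture confirms the first tube is seated in clip 1, between the fingertips at crop x 703 and 778. The held tube lies 1 mm to +y of clip 3, so I'll correct that and press.

Request:
carry_out([
  {"tx": 0,"ty": -1,"tz": -25,"rx": 0,"ry": 0,"rz": 0},
  {"tx": 0,"ty": 0,"tz": -22,"rx": 0,"ry": 0,"rz": 0},
  {"tx": 0,"ty": 0,"tz": -6,"rx": 0,"ry": 0,"rz": 0},
  {"tx": 0,"ty": 0,"tz": -4,"rx": 0,"ry": 0,"rz": 0},
  {"tx": 0,"ty": 0,"tz": -3,"rx": 0,"ry": 0,"rz": 0},
  {"tx": 0,"ty": 0,"tz": -3,"rx": 0,"ry": 0,"rz": 0},
  {"tx": 0,"ty": 0,"tz": -3,"rx": 0,"ry": 0,"rz": 0},
  {"tx": 0,"ty": 0,"tz": -2,"rx": 0,"ry": 0,"rz": 0},
  {"tx": 0,"ty": 0,"tz": -2,"rx": 0,"ry": 0,"rz": 0},
  {"tx": 0,"ty": 0,"tz": 0,"rx": 0,"ry": 0,"rz": 0},
])

```text
time: 19.45
tool_pos: [463.7, 47.8, 47.9]
tcp_rot: [3.141, -0.004, -0.0]
contact_force: [1.8, -1.4, 4.0]
grip_width: 17.1
finger_force: 30.0
```

Request:
carry_out([
  {"tx": 0,"ty": 0,"tz": -2,"rx": 0,"ry": 0,"rz": 0},
  {"tx": 0,"ty": 0,"tz": -1,"rx": 0,"ry": 0,"rz": 0},
  {"tx": 0,"ty": 0,"tz": 0,"rx": 0,"ry": 0,"rz": 0},
])

```text
time: 19.75
tool_pos: [461.8, 47.9, 43.6]
tcp_rot: [3.142, 0.0, -0.0]
contact_force: [0.8, -0.3, 1.5]
grip_width: 17.0
finger_force: 30.0
```

Request:
carry_out([
  {"tx": 0,"ty": 0,"tz": -2,"rx": 0,"ry": 0,"rz": 0},
  {"tx": 0,"ty": 0,"tz": 0,"rx": 0,"ry": 0,"rz": 0},
])

```text
time: 19.95
tool_pos: [462.0, 47.9, 43.3]
tcp_rot: [3.141, -0.0, -0.0]
contact_force: [-3.8, -1.3, 22.4]
grip_width: 17.0
finger_force: 30.0
```

Seated (22 N on the saddles). Releasing, then on to the last tube.

Request:
carry_out([
  {"tx": 0,"ty": 0,"tz": 2,"rx": 0,"ry": 0,"rz": 0},
  {"tx": 0,"ty": 0,"tz": 0,"rx": 0,"ry": 0,"rz": 0},
  {"tx": 0,"ty": 0,"tz": 0,"rx": 0,"ry": 0,"rz": 0},
  {"tx": 0,"ty": 0,"tz": 0,"rx": 0,"ry": 0,"rz": 0},
  {"tx": 0,"ty": 0,"tz": 15,"rx": 0,"ry": 0,"rz": 0},
  {"tx": 0,"ty": 0,"tz": 35,"rx": 0,"ry": 0,"rz": 0},
  {"tx": 0,"ty": 0,"tz": 45,"rx": 0,"ry": 0,"rz": 0},
  {"tx": 0,"ty": 10,"tz": 40,"rx": 0,"ry": 0,"rz": 0},
  {"tx": -10,"ty": 30,"tz": 35,"rx": 0,"ry": 0,"rz": 0},
  {"tx": -10,"ty": 45,"tz": 10,"rx": 0,"ry": 0,"rz": 0},
  {"tx": -10,"ty": 45,"tz": 0,"rx": 0,"ry": 0,"rz": 0},
  {"tx": -8,"ty": 45,"tz": 0,"rx": 0,"ry": 0,"rz": 0},
], gripper=0.65)

```text
time: 21.15
tool_pos: [423.3, 224.4, 224.1]
tcp_rot: [-3.141, -0.001, -0.001]
contact_force: [0.9, -0.1, -0.1]
grip_width: 32.2
finger_force: 0.0
```

Request:
carry_out([
  {"tx": -8,"ty": 45,"tz": 0,"rx": 0,"ry": 0,"rz": 0},
  {"tx": -8,"ty": 45,"tz": 0,"rx": 0,"ry": 0,"rz": 0},
  {"tx": -3,"ty": 45,"tz": 0,"rx": 0,"ry": 0,"rz": 0},
  {"tx": 0,"ty": 40,"tz": 0,"rx": 0,"ry": 0,"rz": 0},
  {"tx": 0,"ty": 0,"tz": 0,"rx": 0,"ry": 0,"rz": 0},
  {"tx": 0,"ty": 0,"tz": 0,"rx": 0,"ry": 0,"rz": 0},
], gripper=0.4)

```text
time: 21.75
tool_pos: [404.3, 398.1, 222.7]
tcp_rot: [3.14, 0.002, 0.002]
contact_force: [0.3, 0.7, 0.3]
grip_width: 55.1
finger_force: 0.0
```

```bash
python3 - <<'E'
from h import *
import pickle
m=bot.camera_model("wrist"); im=snap("wrist",'w9.png');  pickle.dump(m,open('w9.pkl','wb'))
o=bot.get_obs();print(o['tool_pos'],o['tcp_rot'],o['contact_force'],o['grip_width'])
for v in (130,145,160): print(v); tubes('w9.png',m,vt=v)
E
```

```text
[404.60415913 397.29025504 222.98279353] [3.14003678e+00 1.31199774e-03 2.89065067e-04] [-0.29119677 -0.20950108  0.50199209] 55.43612064935201
130
px [209.  89.] mid [492.  460.5  13. ] len 148.8 ang -0.31
145
px [217. 102.] mid [478.8 450.9  13. ] len 126.0 ang -0.252
160
px [216. 102.] mid [478.9 452.   13. ] len 125.3 ang -0.274
```

Request:
carry_out([
  {"tx": 25,"ty": 19,"tz": -20,"rx": 0,"ry": 0,"rz": -0.09},
  {"tx": 25,"ty": 18,"tz": -35,"rx": 0,"ry": 0,"rz": -0.09},
  {"tx": 24,"ty": 18,"tz": -35,"rx": 0,"ry": 0,"rz": -0.08},
  {"tx": 0,"ty": 0,"tz": -45,"rx": 0,"ry": 0,"rz": 0},
  {"tx": 0,"ty": 0,"tz": -40,"rx": 0,"ry": 0,"rz": 0},
  {"tx": 0,"ty": 0,"tz": -23,"rx": 0,"ry": 0,"rz": 0},
  {"tx": 0,"ty": 0,"tz": -14,"rx": 0,"ry": 0,"rz": 0},
  {"tx": 0,"ty": 0,"tz": -5,"rx": 0,"ry": 0,"rz": 0},
  {"tx": 0,"ty": 0,"tz": 0,"rx": 0,"ry": 0,"rz": 0},
  {"tx": 0,"ty": 0,"tz": 0,"rx": 0,"ry": 0,"rz": 0},
])

```text
time: 22.8
tool_pos: [480.0, 453.2, 8.5]
tcp_rot: [-3.139, -0.002, -0.261]
contact_force: [-0.4, -0.0, 0.1]
grip_width: 55.0
finger_force: 0.0
```

Request:
carry_out([
  {"tx": 0,"ty": 0,"tz": 0,"rx": 0,"ry": 0,"rz": 0},
  {"tx": 0,"ty": 0,"tz": 0,"rx": 0,"ry": 0,"rz": 0},
  {"tx": 0,"ty": 0,"tz": 0,"rx": 0,"ry": 0,"rz": 0},
  {"tx": 0,"ty": 0,"tz": 0,"rx": 0,"ry": 0,"rz": 0},
  {"tx": 0,"ty": 0,"tz": 0,"rx": 0,"ry": 0,"rz": 0},
  {"tx": 0,"ty": 0,"tz": 0,"rx": 0,"ry": 0,"rz": 0},
  {"tx": 0,"ty": 0,"tz": 0,"rx": 0,"ry": 0,"rz": 0},
  {"tx": 0,"ty": 0,"tz": 0,"rx": 0,"ry": 0,"rz": 0},
], gripper=1)

```text
time: 23.6
tool_pos: [478.9, 452.8, 6.8]
tcp_rot: [3.141, 0.0, -0.26]
contact_force: [-0.6, -0.7, 2.7]
grip_width: 17.2
finger_force: 30.0
```

Request:
carry_out([
  {"tx": 0,"ty": 0,"tz": 20,"rx": 0,"ry": 0,"rz": 0},
  {"tx": 0,"ty": 0,"tz": 40,"rx": 0,"ry": 0,"rz": 0},
  {"tx": -2,"ty": -11,"tz": 40,"rx": 0,"ry": 0,"rz": 0.05},
  {"tx": -2,"ty": -40,"tz": 10,"rx": 0,"ry": 0,"rz": 0.05},
  {"tx": -2,"ty": -40,"tz": 0,"rx": 0,"ry": 0,"rz": 0.05},
  {"tx": -2,"ty": -40,"tz": 0,"rx": 0,"ry": 0,"rz": 0.05},
  {"tx": -2,"ty": -40,"tz": 0,"rx": 0,"ry": 0,"rz": 0.05},
  {"tx": -2,"ty": -40,"tz": 0,"rx": 0,"ry": 0,"rz": 0.01},
  {"tx": -2,"ty": -40,"tz": 0,"rx": 0,"ry": 0,"rz": 0},
  {"tx": -2,"ty": -40,"tz": 0,"rx": 0,"ry": 0,"rz": 0},
  {"tx": -1,"ty": -40,"tz": 0,"rx": 0,"ry": 0,"rz": 0},
])

```text
time: 24.7
tool_pos: [461.6, 120.4, 116.8]
tcp_rot: [3.142, -0.0, 0.0]
contact_force: [1.2, -0.9, -0.7]
grip_width: 17.3
finger_force: 30.0
```

Request:
carry_out([
  {"tx": 0,"ty": -40,"tz": 0,"rx": 0,"ry": 0,"rz": 0},
  {"tx": 0,"ty": -40,"tz": 0,"rx": 0,"ry": 0,"rz": 0},
  {"tx": 0,"ty": -40,"tz": 0,"rx": 0,"ry": 0,"rz": 0},
  {"tx": 0,"ty": 0,"tz": 0,"rx": 0,"ry": 0,"rz": 0},
  {"tx": 0,"ty": 0,"tz": 0,"rx": 0,"ry": 0,"rz": 0},
])

```text
time: 25.2
tool_pos: [462.0, 1.3, 116.7]
tcp_rot: [-3.141, 0.0, -0.003]
contact_force: [-0.2, 0.8, -0.8]
grip_width: 17.3
finger_force: 30.0
```

```bash
python3 - <<'E'
from h import *
import pickle
m=bot.camera_model("wrist"); im=snap("wrist",'w10.png');  pickle.dump(m,open('w10.pkl','wb'))
o=bot.get_obs();print(o['tool_pos'],o['tcp_rot'],o['contact_force'],o['grip_width'],o['finger_force'])
for y in (94,48,2,-44):
    print(y,[((proj(m,(493,y-1.6+d,57))-[120,100])*2.85).round() for d in(-9.5,9.5)])
im=cv2.imread('pics/w10.png'); cv2.imwrite('pics/c10.png',cv2.resize(im[100:270,120:400],None,fx=2.85,fy=2.85,interpolation=cv2.INTER_CUBIC))
E
```

```text
[461.91568476   2.14581789 116.6792059 ] [-3.14125615e+00  1.60524809e-04 -1.01893891e-03] [ 0.08462981  0.25797847 -0.81495232] 16.937246022877744 29.9998140335083
94 [array([ 95., 199.]), array([ 25., 199.])]
48 [array([265., 198.]), array([195., 198.])]
2 [array([435., 198.]), array([365., 198.])]
-44 [array([605., 197.]), array([535., 197.])]
```

View pics/c10.png

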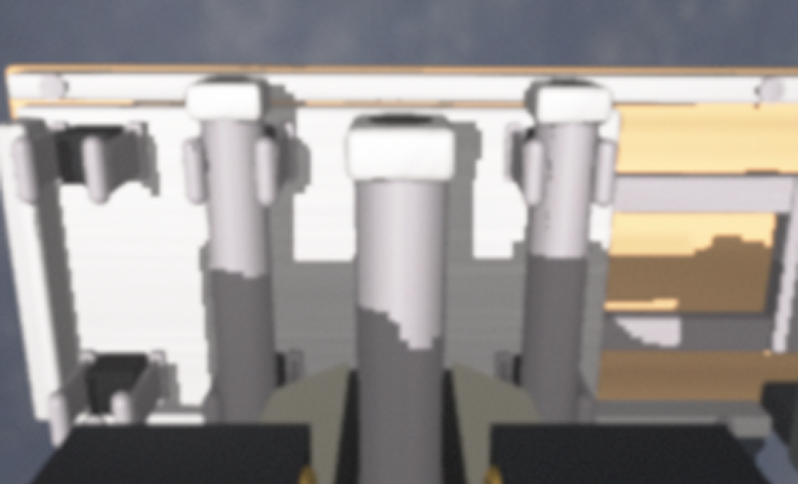

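Clips 3 and 1 hold their tubes and the predictions match. I'll press the third tube in.

Request:
carry_out([
  {"tx": 0,"ty": -0.5,"tz": -25,"rx": 0,"ry": 0,"rz": 0},
  {"tx": 0,"ty": 0,"tz": -22,"rx": 0,"ry": 0,"rz": 0},
  {"tx": 0,"ty": 0,"tz": -6,"rx": 0,"ry": 0,"rz": 0},
  {"tx": 0,"ty": 0,"tz": -4,"rx": 0,"ry": 0,"rz": 0},
  {"tx": 0,"ty": 0,"tz": -3,"rx": 0,"ry": 0,"rz": 0},
  {"tx": 0,"ty": 0,"tz": -3,"rx": 0,"ry": 0,"rz": 0},
  {"tx": 0,"ty": 0,"tz": -3,"rx": 0,"ry": 0,"rz": 0},
  {"tx": 0,"ty": 0,"tz": -2,"rx": 0,"ry": 0,"rz": 0},
  {"tx": 0,"ty": 0,"tz": -2,"rx": 0,"ry": 0,"rz": 0},
  {"tx": 0,"ty": 0,"tz": -2,"rx": 0,"ry": 0,"rz": 0},
  {"tx": 0,"ty": 0,"tz": -1,"rx": 0,"ry": 0,"rz": 0},
  {"tx": 0,"ty": 0,"tz": 0,"rx": 0,"ry": 0,"rz": 0},
])

```text
time: 26.45
tool_pos: [461.9, 1.5, 43.7]
tcp_rot: [-3.142, 0.0, -0.0]
contact_force: [1.0, 0.8, 0.4]
grip_width: 16.7
finger_force: 30.0
```

Request:
carry_out([
  {"tx": 0,"ty": 0,"tz": -2,"rx": 0,"ry": 0,"rz": 0},
  {"tx": 0,"ty": 0,"tz": 0,"rx": 0,"ry": 0,"rz": 0},
])

```text
time: 26.65
tool_pos: [462.0, 1.5, 43.3]
tcp_rot: [3.141, -0.001, -0.0]
contact_force: [-5.6, 1.6, 20.8]
grip_width: 17.0
finger_force: 30.0
```

Request:
carry_out([
  {"tx": 0,"ty": 0,"tz": 2,"rx": 0,"ry": 0,"rz": 0},
  {"tx": 0,"ty": 0,"tz": 0,"rx": 0,"ry": 0,"rz": 0},
  {"tx": 0,"ty": 0,"tz": 0,"rx": 0,"ry": 0,"rz": 0},
  {"tx": 0,"ty": 0,"tz": 0,"rx": 0,"ry": 0,"rz": 0},
  {"tx": 0,"ty": 0,"tz": 15,"rx": 0,"ry": 0,"rz": 0},
  {"tx": 0,"ty": 0,"tz": 35,"rx": 0,"ry": 0,"rz": 0},
  {"tx": 0,"ty": 0,"tz": 35,"rx": 0,"ry": 0,"rz": 0},
  {"tx": 0,"ty": 30,"tz": 0,"rx": 0,"ry": 0,"rz": 0},
  {"tx": 0,"ty": 40,"tz": 0,"rx": 0,"ry": 0,"rz": 0},
  {"tx": 0,"ty": 40,"tz": 0,"rx": 0,"ry": 0,"rz": 0},
  {"tx": 0,"ty": 40,"tz": 0,"rx": 0,"ry": 0,"rz": 0},
  {"tx": 0,"ty": 0,"tz": 0,"rx": 0,"ry": 0,"rz": 0},
], gripper=0.66)

```text
time: 27.85
tool_pos: [461.5, 155.1, 128.5]
tcp_rot: [-3.141, 0.0, 0.004]
contact_force: [1.0, -0.4, 0.2]
grip_width: 31.5
finger_force: 0.0
```

Request:
carry_out([
  {"tx": 0,"ty": 0,"tz": 0,"rx": 0,"ry": 0,"rz": 0},
  {"tx": 0,"ty": 0,"tz": 0,"rx": 0,"ry": 0,"rz": 0},
  {"tx": 0,"ty": 0,"tz": 0,"rx": 0,"ry": 0,"rz": 0},
  {"tx": 0,"ty": 0,"tz": -30,"rx": 0,"ry": 0,"rz": 0},
  {"tx": 0,"ty": 0,"tz": -40,"rx": 0,"ry": 0,"rz": 0},
  {"tx": 0,"ty": 0,"tz": -20,"rx": 0,"ry": 0,"rz": 0},
  {"tx": 0,"ty": 0,"tz": -13,"rx": 0,"ry": 0,"rz": 0},
  {"tx": 0,"ty": 0,"tz": 0,"rx": 0,"ry": 0,"rz": 0},
], gripper=1)

```text
time: 28.65
tool_pos: [460.9, 150.1, 24.1]
tcp_rot: [3.141, 0.004, -0.002]
contact_force: [-0.5, 0.3, 1.5]
grip_width: 0.9
finger_force: 0.0
```

Request:
carry_out([
  {"tx": 0,"ty": -8,"tz": 0,"rx": 0,"ry": 0,"rz": 0},
  {"tx": 0,"ty": -6,"tz": 0,"rx": 0,"ry": 0,"rz": 0},
  {"tx": 0,"ty": -5,"tz": 0,"rx": 0,"ry": 0,"rz": 0},
  {"tx": 0,"ty": -5,"tz": 0,"rx": 0,"ry": 0,"rz": 0},
  {"tx": 0,"ty": -5,"tz": 0,"rx": 0,"ry": 0,"rz": 0},
  {"tx": 0,"ty": -5,"tz": 0,"rx": 0,"ry": 0,"rz": 0},
  {"tx": 0,"ty": -5,"tz": 0,"rx": 0,"ry": 0,"rz": 0},
  {"tx": 0,"ty": -5,"tz": 0,"rx": 0,"ry": 0,"rz": 0},
  {"tx": 0,"ty": -5,"tz": 0,"rx": 0,"ry": 0,"rz": 0},
  {"tx": 0,"ty": -5,"tz": 0,"rx": 0,"ry": 0,"rz": 0},
  {"tx": 0,"ty": 0,"tz": 0,"rx": 0,"ry": 0,"rz": 0},
])

```text
time: 29.75
tool_pos: [462.3, 96.6, 26.1]
tcp_rot: [3.141, -0.001, -0.0]
contact_force: [0.1, 0.1, 1.5]
grip_width: 0.4
finger_force: 0.8
```

Request:
carry_out([
  {"tx": 0,"ty": -3,"tz": 0,"rx": 0,"ry": 0,"rz": 0},
  {"tx": 0,"ty": -3,"tz": 0,"rx": 0,"ry": 0,"rz": 0},
  {"tx": 0,"ty": 0,"tz": 0,"rx": 0,"ry": 0,"rz": 0},
])

```text
time: 30.05
tool_pos: [462.2, 90.9, 25.9]
tcp_rot: [3.141, -0.0, -0.0]
contact_force: [0.7, 0.4, 4.2]
grip_width: 0.5
finger_force: 1.6
```

Request:
carry_out([
  {"tx": 0,"ty": -3,"tz": 0,"rx": 0,"ry": 0,"rz": 0},
  {"tx": 0,"ty": -2,"tz": 0,"rx": 0,"ry": 0,"rz": 0},
  {"tx": 0,"ty": 0,"tz": 0,"rx": 0,"ry": 0,"rz": 0},
])

```text
time: 30.35
tool_pos: [462.2, 89.2, 26.0]
tcp_rot: [-3.137, -0.001, -0.002]
contact_force: [1.6, 21.6, 5.0]
grip_width: 0.3
finger_force: 9.2
```

Request:
carry_out([
  {"tx": 0,"ty": -2,"tz": 0,"rx": 0,"ry": 0,"rz": 0},
  {"tx": 0,"ty": -1,"tz": 0,"rx": 0,"ry": 0,"rz": 0},
  {"tx": 0,"ty": 0,"tz": 0,"rx": 0,"ry": 0,"rz": 0},
])

```text
time: 30.65
tool_pos: [462.3, 88.8, 26.0]
tcp_rot: [-3.134, -0.002, -0.003]
contact_force: [1.1, 37.5, 4.4]
grip_width: 0.6
finger_force: 14.8
```

The carriage is home against its stop. Next is the plunger.

Request:
carry_out([
  {"tx": 0,"ty": 12,"tz": 0,"rx": 0,"ry": 0,"rz": 0},
  {"tx": 0,"ty": 0,"tz": 40,"rx": 0,"ry": 0,"rz": 0},
  {"tx": 0,"ty": 0,"tz": 45,"rx": 0,"ry": 0,"rz": 0},
  {"tx": 0,"ty": -18,"tz": 40,"rx": 0,"ry": 0,"rz": 0},
  {"tx": -1,"ty": -40,"tz": 0,"rx": 0,"ry": 0,"rz": 0},
  {"tx": -1,"ty": -40,"tz": 0,"rx": 0,"ry": 0,"rz": 0},
  {"tx": -1,"ty": -40,"tz": 0,"rx": 0,"ry": 0,"rz": 0},
  {"tx": -1,"ty": -40,"tz": 0,"rx": 0,"ry": 0,"rz": 0},
  {"tx": -1,"ty": -40,"tz": 0,"rx": 0,"ry": 0,"rz": 0},
  {"tx": -1,"ty": -32,"tz": 0,"rx": 0,"ry": 0,"rz": 0},
  {"tx": 0,"ty": 0,"tz": 0,"rx": 0,"ry": 0,"rz": 0},
  {"tx": 0,"ty": 0,"tz": 0,"rx": 0,"ry": 0,"rz": 0},
])

```text
time: 31.85
tool_pos: [455.1, -154.9, 150.1]
tcp_rot: [-3.141, 0.002, -0.002]
contact_force: [0.4, 0.2, -0.7]
grip_width: 0.5
finger_force: 0.0
```

```bash
python3 - <<'E'
from h import *
import pickle
m=bot.camera_model("wrist"); im=snap("wrist",'w11.png');  pickle.dump(m,open('w11.pkl','wb'))
o=bot.get_obs();print(o['tool_pos'],o['tcp_rot'],o['contact_force'])
E
```

```text
[ 455.27302874 -154.11827075  150.16737889] [-3.14074025e+00  1.79103691e-03 -6.37858578e-04] [-0.59820846  0.21788158  0.63660254]
```

View pics/w11.png

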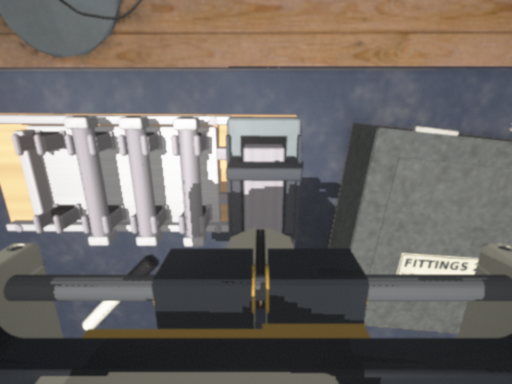

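The picture shows three tubes seated alike, the carriage home, and the pad's visible end at px u≈264 against the tip at 260. So I'll shift 3 mm to -y and go down on the pad.

Request:
carry_out([
  {"tx": 0,"ty": -3,"tz": -30,"rx": 0,"ry": 0,"rz": 0},
  {"tx": 0,"ty": 0,"tz": -25,"rx": 0,"ry": 0,"rz": 0},
  {"tx": 0,"ty": 0,"tz": -8,"rx": 0,"ry": 0,"rz": 0},
  {"tx": 0,"ty": 0,"tz": -5,"rx": 0,"ry": 0,"rz": 0},
  {"tx": 0,"ty": 0,"tz": -5,"rx": 0,"ry": 0,"rz": 0},
  {"tx": 0,"ty": 0,"tz": -5,"rx": 0,"ry": 0,"rz": 0},
  {"tx": 0,"ty": 0,"tz": 0,"rx": 0,"ry": 0,"rz": 0},
])

```text
time: 32.6
tool_pos: [456.6, -157.5, 73.3]
tcp_rot: [3.141, -0.001, -0.0]
contact_force: [0.9, 3.2, 5.1]
grip_width: 0.6
finger_force: 2.5
```

Request:
carry_out([
  {"tx": 0,"ty": 0,"tz": -5,"rx": 0,"ry": 0,"rz": 0},
  {"tx": 0,"ty": 0,"tz": 0,"rx": 0,"ry": 0,"rz": 0},
])

```text
time: 32.8
tool_pos: [456.7, -157.6, 68.4]
tcp_rot: [3.141, -0.002, -0.0]
contact_force: [0.5, 3.1, 5.8]
grip_width: 0.2
finger_force: 3.2
```

Request:
carry_out([
  {"tx": 0,"ty": 0,"tz": -4,"rx": 0,"ry": 0,"rz": 0},
  {"tx": 0,"ty": 0,"tz": -3,"rx": 0,"ry": 0,"rz": 0},
  {"tx": 0,"ty": 0,"tz": 0,"rx": 0,"ry": 0,"rz": 0},
])

```text
time: 33.1
tool_pos: [456.7, -157.6, 61.7]
tcp_rot: [3.141, -0.002, -0.0]
contact_force: [0.8, 3.6, 7.2]
grip_width: 0.4
finger_force: 4.1
```

Request:
carry_out([
  {"tx": 0,"ty": 0,"tz": -2,"rx": 0,"ry": 0,"rz": 0},
  {"tx": 0,"ty": 0,"tz": 0,"rx": 0,"ry": 0,"rz": 0},
])

```text
time: 33.3
tool_pos: [456.7, -157.6, 59.9]
tcp_rot: [3.141, -0.002, -0.0]
contact_force: [-0.1, 3.9, 8.9]
grip_width: 0.5
finger_force: 4.3
```

Request:
carry_out([
  {"tx": 0,"ty": 0,"tz": -1.5,"rx": 0,"ry": 0,"rz": 0},
  {"tx": 0,"ty": 0,"tz": 0,"rx": 0,"ry": 0,"rz": 0},
])

```text
time: 33.5
tool_pos: [456.7, -157.6, 58.4]
tcp_rot: [3.141, -0.002, -0.0]
contact_force: [0.2, 3.5, 8.9]
grip_width: 0.4
finger_force: 4.5
```

The plunger is about 17.5 mm in. I'll slide +x while still holding it.

Request:
carry_out([
  {"tx": 3,"ty": 0,"tz": -0.5,"rx": 0,"ry": 0,"rz": 0},
  {"tx": 4,"ty": 0,"tz": 0,"rx": 0,"ry": 0,"rz": 0},
  {"tx": 4,"ty": 0,"tz": 0,"rx": 0,"ry": 0,"rz": 0},
  {"tx": 4,"ty": 0,"tz": 0,"rx": 0,"ry": 0,"rz": 0},
  {"tx": 4,"ty": 0,"tz": 0,"rx": 0,"ry": 0,"rz": 0},
  {"tx": 0,"ty": 0,"tz": 0,"rx": 0,"ry": 0,"rz": 0},
])

```text
time: 34.1
tool_pos: [472.3, -157.6, 58.1]
tcp_rot: [-3.141, 0.006, 0.001]
contact_force: [-13.6, -0.8, 20.0]
grip_width: 0.6
finger_force: 10.2
```

Request:
carry_out([
  {"tx": 4,"ty": 0,"tz": 0,"rx": 0,"ry": 0,"rz": 0},
  {"tx": 4,"ty": 0,"tz": 0,"rx": 0,"ry": 0,"rz": 0},
  {"tx": 3,"ty": 0,"tz": 0,"rx": 0,"ry": 0,"rz": 0},
  {"tx": 0,"ty": 0,"tz": 0,"rx": 0,"ry": 0,"rz": 0},
])

```text
time: 34.5
tool_pos: [483.4, -157.7, 58.0]
tcp_rot: [-3.141, 0.005, 0.001]
contact_force: [-13.4, -1.2, 18.9]
grip_width: 0.7
finger_force: 9.4
```

Request:
carry_out([
  {"tx": 3,"ty": 0,"tz": 0,"rx": 0,"ry": 0,"rz": 0},
  {"tx": 2,"ty": 0,"tz": 0,"rx": 0,"ry": 0,"rz": 0},
  {"tx": 0,"ty": 0,"tz": 0,"rx": 0,"ry": 0,"rz": 0},
])

```text
time: 34.8
tool_pos: [488.3, -157.7, 58.0]
tcp_rot: [-3.141, 0.005, 0.0]
contact_force: [-14.4, -1.2, 17.9]
grip_width: 0.3
finger_force: 9.2
```

Request:
carry_out([
  {"tx": 2,"ty": 0,"tz": 0,"rx": 0,"ry": 0,"rz": 0},
  {"tx": 0,"ty": 0,"tz": 0,"rx": 0,"ry": 0,"rz": 0},
])

```text
time: 35.0
tool_pos: [490.2, -157.8, 58.0]
tcp_rot: [-3.141, 0.005, 0.0]
contact_force: [-13.5, -0.6, 18.4]
grip_width: 0.5
finger_force: 9.2
```

Request:
carry_out([
  {"tx": 2,"ty": 0,"tz": 0,"rx": 0,"ry": 0,"rz": 0},
  {"tx": 0,"ty": 0,"tz": 0,"rx": 0,"ry": 0,"rz": 0},
])

```text
time: 35.2
tool_pos: [490.3, -157.7, 57.9]
tcp_rot: [-3.141, 0.009, 0.001]
contact_force: [-21.2, -0.9, 22.6]
grip_width: 0.3
finger_force: 13.8
```

The stop is reached. I'll ease off, lift clear and check.

Request:
carry_out([
  {"tx": -5,"ty": 0,"tz": 0,"rx": 0,"ry": 0,"rz": 0},
  {"tx": -3,"ty": 0,"tz": 5,"rx": 0,"ry": 0,"rz": 0},
  {"tx": 0,"ty": 0,"tz": 20,"rx": 0,"ry": 0,"rz": 0},
  {"tx": 0,"ty": 0,"tz": 45,"rx": 0,"ry": 0,"rz": 0},
  {"tx": -20,"ty": 0,"tz": 45,"rx": 0,"ry": 0,"rz": 0},
  {"tx": -40,"ty": 0,"tz": 40,"rx": 0,"ry": 0,"rz": 0},
  {"tx": -20,"ty": 0,"tz": 20,"rx": 0,"ry": 0,"rz": 0},
  {"tx": 0,"ty": 0,"tz": 10,"rx": 0,"ry": 0,"rz": 0},
  {"tx": 0,"ty": 0,"tz": 0,"rx": 0,"ry": 0,"rz": 0},
  {"tx": 0,"ty": 0,"tz": 0,"rx": 0,"ry": 0,"rz": 0},
])

```text
time: 36.2
tool_pos: [412.1, -157.7, 236.4]
tcp_rot: [-3.141, 0.0, -0.0]
contact_force: [0.1, -0.5, -0.2]
grip_width: 0.3
finger_force: 0.0
```

```bash
python3 - <<'E'
from h import *
m=bot.camera_model("wrist"); im=snap("wrist",'w12.png').astype(int)
print(bot.get_obs()['tool_pos'],bot.get_obs()['contact_force'])
# expected edges if closed: bar -x face 499.4 @104, plate +x edge 437 @69 ; column of brightness along pad centre
g=im.sum(2)/3
for n,X in [('bar+x',(508.5,-159,104)),('bar-x',(499.4,-159,104)),('open bar-x',(480,-159,104)),('plate edge',(437,-159,69)),('plate open edge',(418,-159,69)),('plate far closed',(421,-159,69))]: print(n,proj(m,X).round(1))
u=int(round(proj(m,(460,-159,70))[0])); v0=int(proj(m,(525,-159,90))[1]); v1=int(proj(m,(395,-159,69))[1])
print(u,v0,g[v0:v1,u-1:u+2].mean(1).round().astype(int).tolist())
E
```

```text
[ 411.91724708 -157.52912793  235.94677188] [-0.60972094 -0.1986832  -0.11191992]
bar+x [260.7  83.1]
bar-x [260.7  93.4]
open bar-x [260.7 114.5]
plate edge [260.7 151.9]
plate open edge [260.7 168.3]
plate far closed [260.7 165.7]
261 65 [110, 109, 109, 109, 107, 106, 113, 139, 168, 189, 197, 198, 199, 199, 199, 189, 153, 123, 124, 128, 127, 126, 126, 123, 120, 112, 95, 78, 89, 104, 109, 110, 112, 145, 210, 233, 236, 236, 235, 235, 235, 235, 234, 234, 234, 233, 233, 233, 232, 232, 232, 231, 231, 230, 230, 230, 229, 229, 229, 228, 228, 227, 227, 226, 226, 226, 226, 226, 225, 225, 225, 224, 224, 224, 223, 223, 223, 222, 222, 222, 222, 221, 220, 220, 208, 155, 114, 114, 118, 118, 119, 119, 119, 118, 118, 117, 117, 115, 110, 94, 74, 62, 60, 67, 103, 155, 180, 183, 184, 184, 183, 183, 183, 181, 168, 126, 80, 60, 59, 58, 58, 56]
```

The pad is bright from row 98 to 149, and the bar and plate edges lie at their originally closed rows (about 82 and 150). So the keeper is shut over the pad, and I'll hand in.

```bash
python3 -c "
from plant import bot
print(bot.close_job())"
```

```text
the job is handed in; nothing more can be done
None
```

The job is handed in: all three tubes on the bench are seated in clips, the carriage is home, and the keeper is shut over the pressed plunger, all confirmed by the last camera and force readings.

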